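# Mount the dish camera on its ball stand and latch it

### The job

Put the small white camera back on its stand: lower its socket over the steel ball with the lens looking out over the culture dish on the white pad, and push it gently but firmly until the ball has snapped fully home and the foot sits flat on the seat plate. Then press the red latch lever down all the way to lock it and let go. Feel your way and do not lean hard on the stand; leave the dish and the timer where they are.

Things in the scene. Friction and masses are not known exactly. Their poses are not given: they have to be found in the camera images.
- camera: White camera on a grey 60x60x40 mm socket foot (a 26 mm high tongue reaches back to x +54), 0.3-0.4 kg, upright left or right of the stand. Origin: socket axis at foot's flat underside; z up, lens to -x, red lever at the back (+x). Socket: round bore 29 mm wide, 34 deep, open below, mouth bevelled to 37. Two sprung detents in it snap under the ball: pushing past them takes 8-15 N in all, more than its weight.
- camera_grip (a point): Grasp point: centre of the white housing, on the socket axis, 64 mm above the camera's origin; axes as the camera's. The housing is 40 mm in x and 44 mm in y, from 39 to 85 mm above the origin; pinch its flat sides across y. The 60 mm wide foot lies below it.
- camera_lens (a point): Point at the lens, 40 mm in front (-x) of the socket axis and 45 mm above the camera's origin; shows which way the camera looks.
- seat_pin (a joint): Green 9 mm indicator pin in the middle of the camera's top, lifted by the ball's crown (m): 0 with no ball in the socket, about 0.004 when the ball is fully home and the foot stands flat on the seat plate (a rigid stop). Weak spring.
- latch_lever (a joint): Red lever (rad): 0 open, standing 0.7 rad above level; 0.7 closed, level, a rigid stop. Starts at 0 to 0.1, stays where left (friction 0.14 N m, about 4 N at the pad). Hinge across the camera, 24 mm behind (+x) the socket axis, 45.5 mm above the camera's origin. It drives a pawl under the ball; if the ball is not home the pawl strikes it and the lever stops early.
- lever_tip (a point): Thumb pad of the lever (20 mm wide, 6 mm thick), 37 mm from the hinge; the point is in its middle. Open it is 52 mm behind (+x) the socket axis and 69 mm above the camera's origin; closed 61 mm behind and 45.5 mm above. Push it down from above, going along with its arc.
- stand: Stand screwed to the bench. Origin: post axis at bench level, z up. Grey base 190x110x12 mm, from x -135 to +55, white dish pad at -x. Post top: flat seat plate (x -35 to +57, y +-33 mm); on a 12 mm neck above it a steel ball 26 mm in diameter, centre 22 mm above the plate. The post is telescopic: the plate's top is anywhere 72 to 112 mm above the bench (ball crown 107 to 147), not measured here; feel or look.
- dish_0: Culture dish with lid, 62 mm wide, 14 mm high, on the white pad (its top 14 mm above the bench), about 89 mm in front (-x) of the post. Leave it there. Origin at its underside.
- timer: White bench timer, 74x62x19 mm, on the other side of the stand from the camera. Leave it there. Origin at its underside.

How it is judged (in metres and radians):
On the way, in this order (a step that is already met when the one before it is completed fails the run):
1. the ball is fully home in the socket (seat pin up by more than 3 mm) with the lever still open (below 0.3 rad) (value of joint seat_pin above 0.003 m and value of joint latch_lever below 0.3 rad), for 0.2 s.
2. with the ball still home, the lever is pressed all the way down (beyond 0.6 rad) (value of joint seat_pin above 0.003 m and value of joint latch_lever above 0.6 rad), for 0.2 s.
At the end, for the whole second after the job is handed in: The camera stands at rest on the ball: seat pin up by more than 3 mm, lever closed beyond 0.6 rad, upright within 4 degrees, socket axis within 6 mm of the post's axis, lens in front of the post and less than 20 mm to either side of the stand's middle line; everything released (all of step 2 and angle between camera's own z axis and vertical below 0.07 rad and horizontal distance between camera and stand below 0.006 m and x of camera_lens in the frame of stand below -0.02 m and y of camera_lens in the frame of stand between -0.02 and 0.02 m and linear speed of camera below 0.01 m/s); the robot touches nothing.
It fails at once if the contact forces on the stand add up to more than 55 N (sprung detents and weight make up some 20 N of this, so pushes must stay under 30 N) (contact force between stand and anything else above 55 N).
It fails at once if the dish is shifted by more than 10 mm (distance of dish_0 from where it was at the start of the episode above 0.01 m).
It fails at once if the timer is shifted by more than 20 mm (distance of timer from where it was at the start of the episode above 0.02 m).
It also fails if it takes over 69 s, if anything falls off the work surface, if the arm or the gripper's body presses on something with over 40 N, if the wrist force passes 120 N, or if a joint passes its speed limit or range.

### The arm

A 6-joint arm with a two-finger parallel gripper is mounted at the origin on a cart in front of the work surface, level with it; the furniture and walls round the work are solid. World frame = base frame: x ahead of the robot, y to its left, z up, the work surface at z = 0. Lengths are in m, angles in degrees, forces in N, time in s.
With the tool pointing down it reaches from about 0.35 to 0.875 m from the base axis. Payload 4.2 kg.
Tool frame: the origin (TCP) lies midway between the tips of the shut fingers; the grasp point (between the pads) lies 19 mm behind it (r.tcp_to_grasp is the z of the grasp point in the tool frame, in m); z points along the fingers, y is the line along which they close (so a half turn about z gives the same grasp; the last joint's range is limited). The gripper opens to 87 mm and grips with 3 to 60 N. Pads are 19 mm wide; open, the fingers measure 117 mm over their backs; the gripper's body (75 mm by 190 mm) begins 51 mm behind the grasp point.
Start: joints at [86.265, 22.042, 0.453, 0, -68.411, -14.817], TCP at [0.199, 0.593, 0.223] pointing down, gripper open.
Joint ranges: [-179.83, 179.83], [-69.29, 118.12], [-61.27, 80.66], [-181.25, 117.63], [-171.15, -9.14], [-177.46, 177.46]. Speed limits (degrees/s): [159.86, 159.86, 180, 180, 180, 180].

### API

Orientations are given as a 3x3 rotation matrix whose columns are the frame's x, y, z axes.
In Python, from bench import r gives the robot as it stands.
- The arm moves only by the tool send_rows, never from a script. Its argument "motion" is a list of rows, each a list of 7 numbers: the shift along the world's x, y, z each as a share of 12 cm, from -1 to 1, then the turn, a rotation vector about the world's x, y, z each as a share of 90 degrees, from -1 to 1, then the gripper's target within -1 to 1 (fully open at 1, half-way at 0, shut at -1). In form: [[dx, dy, dz, rx, ry, rz, grip], ...]. A call has 1 to 12 rows; each row is the pose to reach, as a shift and turn from the pose commanded when the call began; what a row does not reach only later rows make up. A row lasts 1/10 s, in which the tool goes at most 50 mm and 8.59 degrees, less where a joint would pass 70% of its speed; a pose out of reach is approached as far as the arm can. A call with a number of a shift or a turn outside -1 to 1 is refused whole. A call with a gripper value outside its range is refused whole. The fingers move at their own pace and stop on an object; "force" is the grip in N (left out, the last holds). Time passes only in rows, so rows that repeat a pose let the fingers close. It gives the time, the measured TCP pose, the force, the opening and the grip force at its end, in the units of the state.
- r.sense(): the state, without advancing time (a new reading comes with each control period).
- r.grab_frame(name): name is "scene" or "top" or "wrist"; returns a dict with "frame" (480x640x3 uint8, red, green, blue), "fx", "fy", "cx", "cy" (pixels), "R" (3x3) and "t" (3): a world point X has camera coordinates R X + t; the wrist camera has in their place "hand_eye" (4x4, takes a point from camera to tool coordinates, whose origin is the TCP and whose axes are the flange's). Camera axes: x right, y down, z forward; pixel columns grow to the right and rows downward; lengths in m; the calibration is good to about 2 mm. A picture is of the moment at which its call begins: read the wrist's pose just before it. There is no depth.
- r.finish_job(): hands the job in; it is judged then, once.
Trained networks look in a picture, given as the dict that the camera call returned (one of the last four; its "shot" number tells which), for a name from the list of things; names that differ only in an ending like _2 or _b are one class to them, and where a whole thing is asked for, a point or a joint stands for the part that bears it (a point fixed in the world has none). Each returns a list of dicts, best first, with "score" (0 to 1); they miss things now and then, are a little off and sometimes report something else, mostly with a low value. They report only what shows in the picture. A call takes as long as a camera call.
- r.find_in(picture, name): "uv" ([column, row] in pixels, amid what is visible of it).
The state is a dict: "clock": time; "qpos": joint angles; "joint_velocities": joint speeds; "joint_efforts": joint torques, N m; "ee_pos": TCP position; "tool_rot": TCP orientation; "contact_force": force on the tool from outside, world axes, zero at the start; "moment": the same for the moment, N m; "grip_width": finger opening in m; "grip_force": force on a finger pad.
Only numpy, scipy, OpenCV 4.12 (cv2) and the standard library are available. Lean on these libraries where they do the work, as an engineer would, in place of code of your own. Each camera call takes 0.05 s, during which the arm holds its last target. There are 200 camera calls.

## Working session

There is one attempt and no reset: what is moved stays moved. The work goes in short steps, Python scripts to look and compute and a tool call to move; the robot and the scene stay as the last step left them, time stands still between calls to the robot, and variables do not carry over. Pictures are saved under pics/ and viewed, at most 14 in all, crops included, and the job is handed in when it is done.

Besides the shell and the picture viewer there is one more tool, called after "Call:" as name(argument=value, ...) on one line, values as JSON. send_rows: Moves the arm, as the interface text tells. Its arguments: {"type":"object","properties":{"motion":{"type":"array"},"force":{"type":"number"}},"required":["motion"]}

```bash
mkdir -p pics; ls; cat > h.py <<'E'
import numpy as np, cv2
from bench import r
def ray(p,uv):
    R=np.array(p["R"]);t=np.array(p["t"])
    d=R.T@np.array([(uv[0]-p["cx"])/p["fx"],(uv[1]-p["cy"])/p["fy"],1]);return -R.T@t,d
def atz(p,uv,z):
    c,d=ray(p,uv);return c+d*(z-c[2])/d[2]
def tri(a,b):
    A=np.zeros((3,3));v=np.zeros(3)
    for c,d in (a,b):
        d=d/np.linalg.norm(d);P=np.eye(3)-np.outer(d,d);A+=P;v+=P@c
    return np.linalg.solve(A,v)
def proj(p,X):
    x=np.array(p["R"])@X+np.array(p["t"]);return x[:2]/x[2]*[p["fx"],p["fy"]]+[p["cx"],p["cy"]]
E
python3 - <<'E'
from h import *
np.set_printoptions(precision=4,suppress=True)
s=r.sense();print(s,r.tcp_to_grasp)
P={}
for n in("scene","top"):
    p=P[n]=r.grab_frame(n);print(n,p["fx"],ray(p,(320,240)))
    cv2.imwrite(f"pics/{n}0.png",p["frame"][:,:,::-1])
    for k in("camera","camera_grip","camera_lens","seat_pin","latch_lever","lever_tip","stand","dish_0","timer"):
        print(k,[(np.round(o["uv"],1).tolist(),round(o["score"],2)) for o in r.find_in(p,k)[:2]])
E
```

```text
pics
{'clock': 0.0, 'qpos': array([ 86.2648,  22.0913,   0.3806,  -0.0278, -68.4107, -14.8177]), 'joint_velocities': array([ 0.0622, -0.0248,  0.0993,  0.022 , -0.008 , -0.0513]), 'joint_efforts': array([  0.001 , -39.0665,  18.7407,   4.2199,   0.011 ,  -0.0002]), 'ee_pos': array([0.1986, 0.592 , 0.2215]), 'tool_rot': array([[ 0.948 , -0.3183, -0.0006],
       [-0.3184, -0.948 , -0.0021],
       [ 0.0001,  0.0022, -1.    ]]), 'contact_force': array([0.7716, 0.6663, 0.3053]), 'moment': array([ 0.0394, -0.0109,  0.0249]), 'grip_force': 0.0, 'grip_width': 0.0868746750232193} -0.0187
scene 450.58298057414896 (array([0.0219, 0.4927, 0.562 ]), array([ 0.5902, -0.5697, -0.572 ]))
camera [([415.1, 216.1], 0.68)]
camera_grip [([409.2, 212.0], 0.66)]
camera_lens [([411.6, 215.5], 0.74)]
seat_pin []
latch_lever [([203.6, 348.9], 0.63)]
lever_tip [([396.8, 202.1], 0.4)]
stand [([294.8, 235.3], 0.55)]
dish_0 [([324.4, 244.7], 0.67)]
timer [([204.9, 345.4], 0.82)]
top 437.90115451332366 (array([0.3657, 0.0089, 0.9035]), array([ 0.1735,  0.011 , -0.985 ]))
camera [([451.1, 247.3], 0.64)]
camera_grip [([190.6, 251.7], 0.71), ([454.1, 249.0], 0.62)]
camera_lens [([451.6, 247.5], 0.88)]
seat_pin []
latch_lever [([451.3, 230.1], 0.63)]
lever_tip [([450.0, 227.5], 0.55)]
stand [([339.5, 192.1], 0.9)]
dish_0 [([347.1, 224.9], 0.61)]
timer [([190.4, 253.2], 0.95)]
```

View pics/scene0.png

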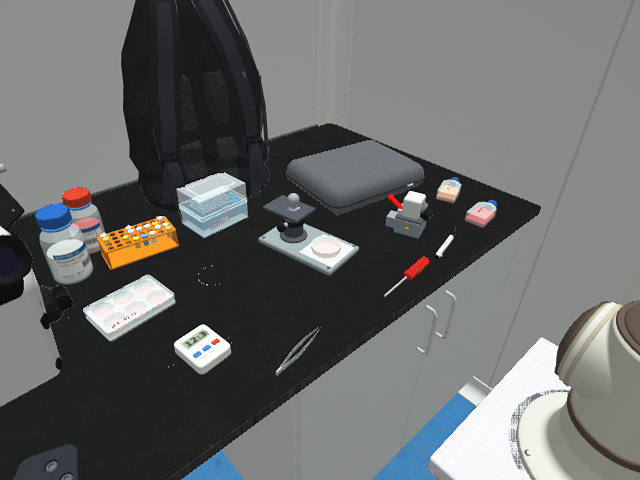

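View pics/top0.png

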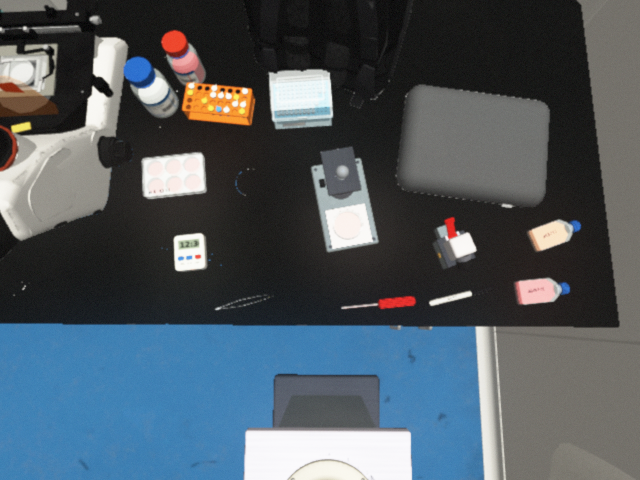

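The scene view shows the stand at about (292,225), with the ball at (293,200), and the camera at about (409,213). In the top view the ball is at (342,171), the dish at (347,225), and the camera at about (455,243) with its lever pointing up, roughly +x. I'll enlarge the two crops to measure from.

```bash
python3 - <<'E'
import cv2,numpy as np
t=cv2.imread("pics/top0.png");s=cv2.imread("pics/scene0.png")
a=cv2.resize(t[140:260,300:500],None,fx=4,fy=4,interpolation=cv2.INTER_CUBIC)
cv2.imwrite("pics/topc.png",a)
b=cv2.resize(s[170:290,250:450],None,fx=4,fy=4,interpolation=cv2.INTER_CUBIC)
cv2.imwrite("pics/scenec.png",b)
E
```

```text
(no output)
```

View pics/topc.png

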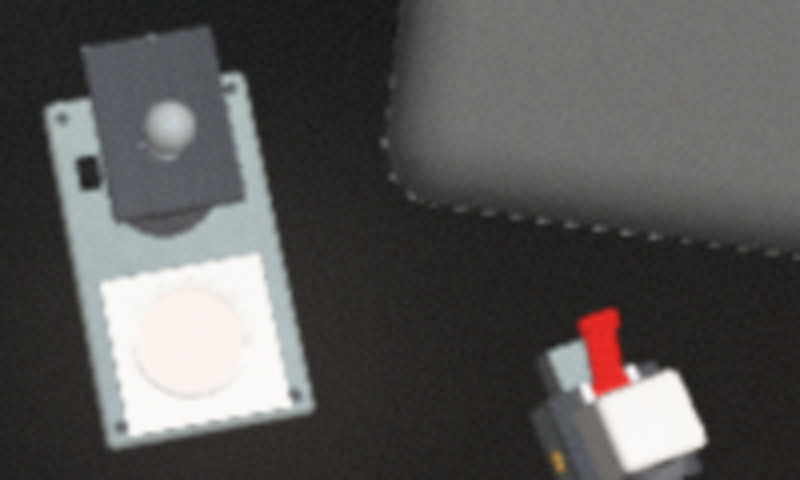

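View pics/scenec.png

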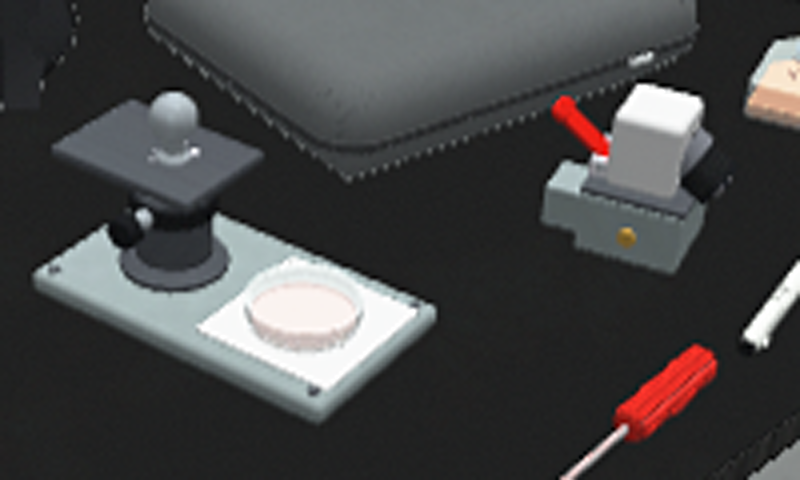

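The top crop shows the ball at (170,126), the plate corners, the base corners at (47,105) (240,73) (313,408) (112,447), and the housing top at (597,403) (673,372) (706,440) (630,473). In the scene crop the ball is at (174,117). The camera stands upright with its lever at the back.

```bash
python3 - <<'E'
from h import *
np.set_printoptions(precision=4,suppress=True)
T=r.grab_frame("top");S=r.grab_frame("scene")
tp=lambda u,v:(300+u/4-.4,140+v/4-.4); sp=lambda u,v:(250+u/4-.4,170+v/4-.4)
ball=tri(ray(T,tp(170,126)),ray(S,sp(174,117)));print("ball",ball)
def info(pts,z):
    q=np.array([atz(T,tp(*p),z)[:2] for p in pts]) # backleft, backright, frontright, frontleft
    x=(q[0]+q[1]-q[2]-q[3])/2; y=(q[0]+q[3]-q[1]-q[2])/2
    print("c",q.mean(0),"len",np.linalg.norm(x),np.linalg.norm(y),"yaw x",np.degrees(np.arctan2(x[1],x[0])),"yaw from y",np.degrees(np.arctan2(-y[0],y[1])));return q.mean(0),np.arctan2(x[1],x[0])
c,a=info([(47,105),(240,73),(313,408),(112,447)],.012)
print("post from base",c+.04*np.array([np.cos(a),np.sin(a)]))
for z in(.072,.09,.112): 
    c,b=info([(83,47),(210,28),(243,198),(115,220)],z); print("  post",c-.011*np.array([np.cos(b),np.sin(b)]))
info([(597,403),(673,372),(706,440),(630,473)],.085)
lt=tri(ray(T,tp(600,318)),ray(S,sp(563,105)));print("lever end",lt)
for n,p in(("plateBL",((83,47),(133,100))),("BR",((210,28),(263,153))),("FR",((243,198),(190,207))),("FL",((115,220),(53,150)))):pass
print("dish",atz(T,tp(190,342),.028))
E
```

```text
ball [ 0.6408 -0.0237  0.102 ]
c [ 0.6012 -0.0309] len 0.18666951330394335 0.10538137434457949 yaw x 11.071114270693249 yaw from y 10.856910372331335
post from base [ 0.6404 -0.0233]
c [ 0.6533 -0.021 ] len 0.09068592369279266 0.06438152797814005 yaw x 10.23515256436085 yaw from y 9.915982660022456
  post [ 0.6425 -0.023 ]
c [ 0.6471 -0.0204] len 0.0887227880292942 0.06298782023941127 yaw x 10.235152564360845 yaw from y 9.91598266002235
  post [ 0.6363 -0.0223]
c [ 0.6395 -0.0196] len 0.08632339999612937 0.06128439966985391 yaw x 10.235152564360847 yaw from y 9.915982660022532
  post [ 0.6287 -0.0215]
c [ 0.5018 -0.252 ] len 0.03580206134414563 0.04000088475481317 yaw x 22.763039637443363 yaw from y 22.92419760452413
lever end [ 0.5549 -0.2351  0.0693]
dish [ 0.5511 -0.0365  0.028 ]
```

Call:
send_rows(motion=[[0.31,-0.88,0.1,0,0,-0.1925,1],[0.31,-0.88,0.1,0,0,-0.1925,1],[0.31,-0.88,0.1,0,0,-0.1925,1]])

```text
clock: 1.4
ee_pos: [0.2368, 0.4833, 0.2354]
tool_rot: [[0.808, -0.589, -0.0], [-0.589, -0.808, -0.0], [0.0, 0.0, -1.0]]
contact_force: [-0.5, 0.7, 0.8]
grip_width: 0.0868
grip_force: 0.0
```

Call:
send_rows(motion=[[0.31,-0.88,0.1,0,0,-0.1925,1],[0.31,-0.88,0.1,0,0,-0.1925,1],[0.31,-0.88,0.1,0,0,-0.1925,1]])

```text
clock: 1.7
ee_pos: [0.2738, 0.378, 0.2475]
tool_rot: [[0.596, -0.803, 0.0], [-0.803, -0.596, 0.001], [-0.001, -0.001, -1.0]]
contact_force: [0.9, 1.1, -0.9]
grip_width: 0.0869
grip_force: 0.0
```

Call:
send_rows(motion=[[0.31,-0.88,0,0,0,-0.1925,1],[0.31,-0.88,0,0,0,-0.1925,1],[0.31,-0.88,0,0,0,-0.1925,1]])

```text
clock: 2.0
ee_pos: [0.3107, 0.2727, 0.2468]
tool_rot: [[0.33, -0.944, -0.0], [-0.944, -0.33, 0.0], [-0.0, 0.0, -1.0]]
contact_force: [0.3, 0.2, 0.6]
grip_width: 0.0869
grip_force: 0.0
```

Call:
send_rows(motion=[[0.31,-0.88,0,0,0,-0.1925,1],[0.31,-0.88,0,0,0,-0.1925,1],[0.31,-0.88,0,0,0,-0.1925,1]])

```text
clock: 2.3
ee_pos: [0.3482, 0.1677, 0.2468]
tool_rot: [[0.034, -0.999, 0.0], [-0.999, -0.034, 0.0], [-0.0, -0.0, -1.0]]
contact_force: [0.3, 0.4, 0.3]
grip_width: 0.0873
grip_force: 0.0
```

Call:
send_rows(motion=[[0.31,-0.88,0,0,0,-0.1925,1],[0.31,-0.88,0,0,0,-0.1925,1],[0.31,-0.88,0,0,0,-0.1925,1]])

```text
clock: 2.6
ee_pos: [0.3859, 0.0623, 0.2467]
tool_rot: [[-0.266, -0.964, 0.001], [-0.964, 0.266, -0.0], [-0.0, -0.001, -1.0]]
contact_force: [0.6, 1.1, 0.0]
grip_width: 0.087
grip_force: 0.0
```

Call:
send_rows(motion=[[0.31,-0.88,0,0,0,-0.1925,1],[0.31,-0.88,0,0,0,-0.1925,1],[0.31,-0.88,0,0,0,-0.1925,1]])

```text
clock: 2.9
ee_pos: [0.4238, -0.0436, 0.2465]
tool_rot: [[-0.541, -0.841, 0.001], [-0.841, 0.541, -0.001], [0.0, -0.001, -1.0]]
contact_force: [0.4, 0.0, 0.3]
grip_width: 0.0872
grip_force: 0.0
```

Call:
send_rows(motion=[[0.31,-0.88,0,0,0,-0.1925,1],[0.31,-0.88,0,0,0,-0.1925,1],[0.31,-0.88,0,0,0,-0.1925,1]])

```text
clock: 3.2
ee_pos: [0.4614, -0.1495, 0.2461]
tool_rot: [[-0.766, -0.643, 0.0], [-0.643, 0.766, -0.001], [0.0, -0.001, -1.0]]
contact_force: [-0.6, 1.2, -0.7]
grip_width: 0.0871
grip_force: 0.0
```

Call:
send_rows(motion=[[0.34,-0.87,-0.1,0,0,-0.1925,1],[0.34,-0.87,-0.1,0,0,-0.1925,1],[0.34,-0.87,-0.1,0,0,-0.1925,1],[0.34,-0.87,-0.1,0,0,-0.1925,1],[0.34,-0.87,-0.1,0,0,-0.1925,1],[0.34,-0.87,-0.1,0,0,-0.1925,1]])

```text
clock: 3.8
ee_pos: [0.5001, -0.2497, 0.235]
tool_rot: [[-0.92, -0.391, 0.001], [-0.391, 0.92, 0.0], [-0.001, -0.0, -1.0]]
contact_force: [0.1, 0.9, 0.3]
grip_width: 0.0868
grip_force: 0.0
```

```bash
cat >> h.py <<'E'
def wrist(name=None):
    s=r.sense();p=r.grab_frame("wrist");H=np.array(p["hand_eye"])
    M=np.eye(4);M[:3,:3]=s["tool_rot"];M[:3,3]=s["ee_pos"]
    W=np.linalg.inv(M@H);p["R"]=W[:3,:3];p["t"]=W[:3,3]
    if name:cv2.imwrite("pics/"+name,p["frame"][:,:,::-1])
    return p
E
python3 - <<'E'
from h import *
np.set_printoptions(precision=4,suppress=True)
p=wrist("w1.png");s=r.sense();print(s["clock"],s["qpos"],s["ee_pos"],s["tool_rot"]);print(p["hand_eye"])
np.save("w1.npy",np.vstack([p["R"],p["t"]]))
print(p["fx"],p["cx"],p["cy"])
for k in("seat_pin","camera_grip","lever_tip"): print(k,[(np.round(o["uv"],1),round(o["score"],2)) for o in r.find_in(p,k)[:2]])
E
```

```text
3.85 [ -9.9267  15.0736  -7.8624  -0.0073 -67.0076 -57.053 ] [ 0.5001 -0.2497  0.2352] [[-0.9204 -0.391   0.001 ]
 [-0.391   0.9204 -0.0001]
 [-0.0009 -0.0004 -1.    ]]
[[ 0.0009 -0.9566 -0.2916  0.0795]
 [ 1.      0.001  -0.0003 -0.0002]
 [ 0.0006 -0.2916  0.9566 -0.162 ]
 [ 0.      0.      0.      1.    ]]
330.4056817398364 318.5859287152282 239.1724605501918
seat_pin []
camera_grip [(array([317.2, 215.3]), 0.82), (array([315.8, 258.8]), 0.64)]
lever_tip [(array([313.1, 257.7]), 0.93)]
```

View pics/w1.png

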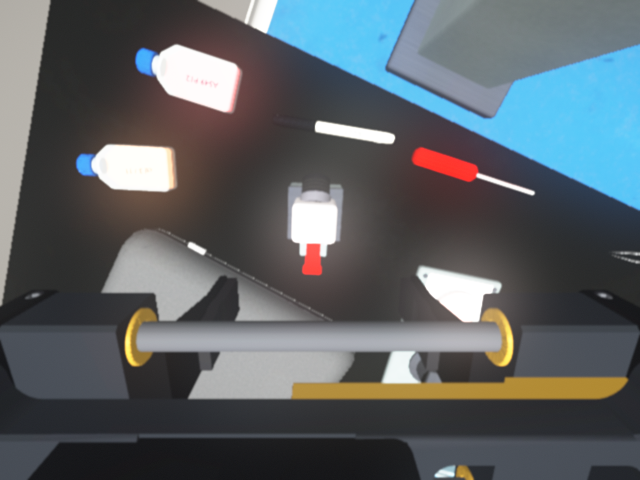

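The wrist view shows the camera housing centred near (315,222), with the lever below it at (313,260). It is nearly aligned with the gripper.

```bash
python3 - <<'E'
from h import *
np.set_printoptions(precision=4,suppress=True)
I=cv2.imread("pics/w1.png");W=np.load("w1.npy");p=dict(R=W[:3],t=W[3],fx=330.406,fy=330.406,cx=318.586,cy=239.172)
m=(I.min(2)>190).astype(np.uint8);m[:190]=0;m[250:]=0;m[:,:280]=0;m[:,350:]=0
n,l,s,c=cv2.connectedComponentsWithStats(m);k=1+s[1:,4].argmax();print(s[k],c[k])
pts=cv2.findNonZero((l==k).astype(np.uint8));b=cv2.boxPoints(cv2.minAreaRect(pts));print(b)
w=np.array([atz(p,q,.085)[:2] for q in b]);print(w,w.mean(0),[np.linalg.norm(w[i]-w[i-1]) for i in range(4)],[np.degrees(np.arctan2(*(w[i]-w[i-1])[::-1])) for i in range(2)])
m=((I[:,:,2]>120)&(I[:,:,1]<80)&(I[:,:,0]<80)).astype(np.uint8);m[:230]=0;m[290:]=0;m[:,:280]=0;m[:,350:]=0
q=cv2.findNonZero(m)[:,0];print("lever",q.min(0),q.max(0),q.mean(0),atz(p,(q[q[:,1]>q[:,1].max()-8]).mean(0),.075))
for a in(22,20,18): # predicted pin/corners
    pass
print("proj of guess top", [proj(p,np.array([.502+x*np.cos(.39)-y*np.sin(.39),-.252+x*np.sin(.39)+y*np.cos(.39),.085])) for x in(-.02,.02) for y in(-.022,.022)])
cv2.imwrite("pics/w1c.png",cv2.resize(I[170:290,240:390],None,fx=5,fy=5,interpolation=cv2.INTER_CUBIC))
E
```

```text
[ 291  192   47   58 2165] [313.5201 221.0088]
[[291. 192.]
 [337. 192.]
 [337. 249.]
 [291. 249.]]
[[ 0.482  -0.2862]
 [ 0.465  -0.2461]
 [ 0.5169 -0.223 ]
 [ 0.5349 -0.2652]] [ 0.4997 -0.2551] [np.float64(0.056922279890875234), np.float64(0.04351849808826889), np.float64(0.05690644261034389), np.float64(0.04583323615229616)] [np.float64(-158.32517258338774), np.float64(113.07893708779821)]
lever [302 264] [321 275] [311.8073 269.7083] [ 0.5525 -0.2354  0.075 ]
proj of guess top [array([293.2481, 203.998 ]), array([339.2486, 204.5807]), array([293.6401, 243.827 ]), array([338.0003, 244.3729])]
```

View pics/w1c.png

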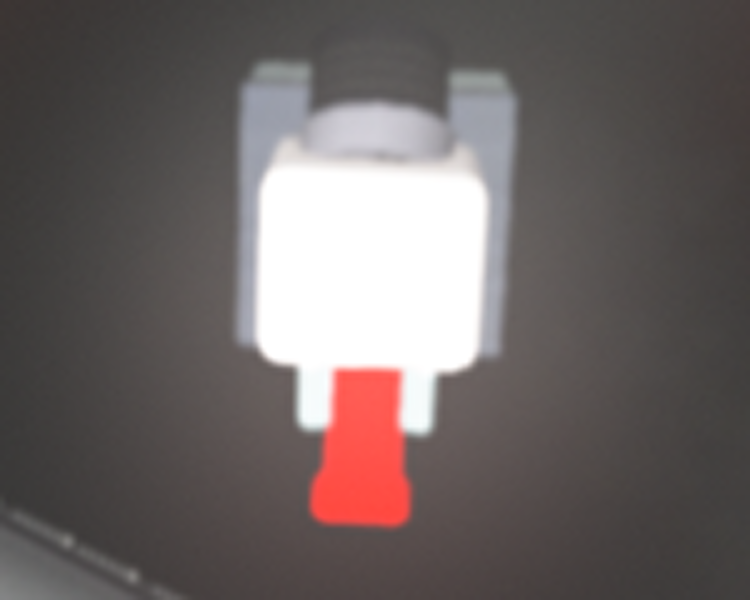

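Call:
send_rows(motion=[[0.015,-0.033,-0.4,0,0,-0.029,1],[0.015,-0.033,-0.8,0,0,-0.029,1],[0.015,-0.033,-0.8,0,0,-0.029,1],[0.015,-0.033,-0.8,0,0,-0.029,1]])

```text
clock: 4.4
ee_pos: [0.5022, -0.2552, 0.1394]
tool_rot: [[-0.938, -0.347, -0.001], [-0.347, 0.938, -0.001], [0.001, -0.001, -1.0]]
contact_force: [-0.4, -0.5, 1.1]
grip_width: 0.0868
grip_force: 0.0
```

Call:
send_rows(motion=[[0,0,-0.25,0,0,0,1],[0,0,-0.45,0,0,0,1],[0,0,-0.6,0,0,0,1],[0,0,-0.7,0,0,0,1],[0,0,-0.77,0,0,0,1],[0,0,-0.77,0,0,0,1],[0,0,-0.77,0,0,0,1]])

```text
clock: 5.1
ee_pos: [0.5028, -0.2553, 0.0473]
tool_rot: [[-0.938, -0.346, 0.002], [-0.346, 0.938, -0.001], [-0.002, -0.001, -1.0]]
contact_force: [-1.0, -0.1, -0.8]
grip_width: 0.0869
grip_force: 0.0
```

Call:
send_rows(motion=[[0,0,0,0,0,0,-0.3],[0,0,0,0,0,0,-0.3],[0,0,0,0,0,0,-0.3],[0,0,0,0,0,0,-0.3],[0,0,0,0,0,0,-0.3],[0,0,0,0,0,0,-0.3],[0,0,0,0,0,0,-0.3],[0,0,0,0,0,0,-0.3],[0,0,0,0,0,0,-0.3],[0,0,0,0,0,0,-0.3]], force=30)

```text
clock: 6.1
ee_pos: [0.5016, -0.2549, 0.0461]
tool_rot: [[-0.938, -0.346, -0.0], [-0.346, 0.938, 0.0], [0.0, 0.0, -1.0]]
contact_force: [-1.3, 1.9, 1.1]
grip_width: 0.0437
grip_force: 30.0
```

```bash
python3 - <<'E'
from h import *
np.set_printoptions(precision=4,suppress=True)
p=wrist("w2.png");s=r.sense();print(s)
I=p["frame"][:,:,::-1]
cv2.imwrite("pics/w2c.png",cv2.resize(I[150:400,170:480],(775,600)))
E
```

```text
{'clock': 6.15, 'qpos': array([-10.445 ,  26.9024, -20.7576,  -0.0127, -42.3672, -59.3127]), 'joint_velocities': array([-0.0718,  0.0489, -0.0261, -0.0125,  0.1001, -0.0318]), 'joint_efforts': array([ -0.6097, -37.505 ,  13.8477,   3.3573,   0.2503,   0.0176]), 'ee_pos': array([ 0.5016, -0.2549,  0.0461]), 'tool_rot': array([[-0.9383, -0.3458, -0.0004],
       [-0.3458,  0.9383,  0.0002],
       [ 0.0003,  0.0004, -1.    ]]), 'contact_force': array([-1.4556,  1.7167,  0.812 ]), 'moment': array([ 0.5148,  0.0964, -0.0123]), 'grip_force': 29.986106562428176, 'grip_width': 0.043775087125280644}
```

View pics/w2c.png

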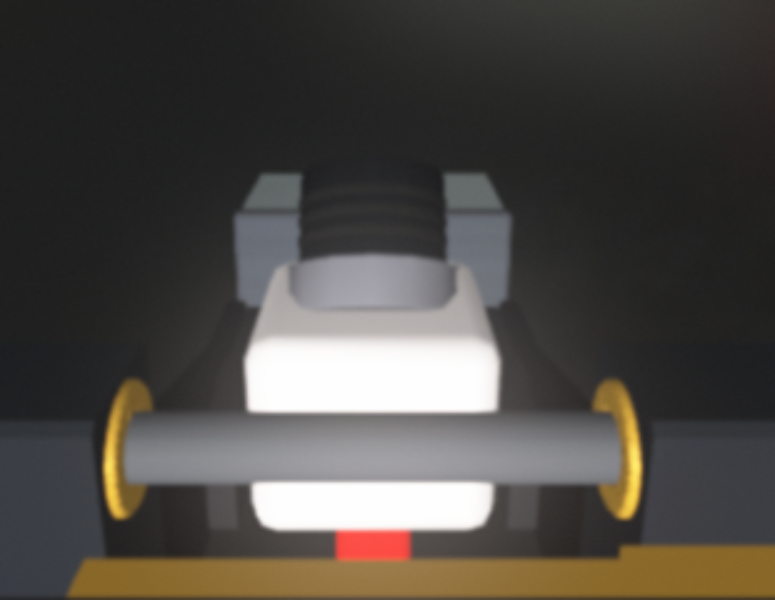

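The housing is gripped squarely: centred near column 372 of the crop, top front edge at row 337, back edge at row 528. Next I lift it and move past the ball to look.

```bash
python3 - <<'E'
from h import *
np.set_printoptions(precision=4,suppress=True)
p=wrist();s=r.sense();R=s["tool_rot"];e=s["ee_pos"]
for uv in((318.8,290.4),(318.8,370)):
    X=atz(p,uv,.085);print(uv,R.T@(X-e))
for X in([0,0],[.02,0],[-.02,0]):
    w=e+R@np.array([X[0],X[1],0]);w[2]=.085;print(X,proj(p,w))
E
```

```text
(318.8, 290.4) [ 0.02   -0.0001 -0.0389]
(318.8, 370) [-0.0187 -0.0001 -0.0389]
[0, 0] [319.0861 333.1547]
[0.02, 0] [319.1488 290.4169]
[-0.02, 0] [319.0283 372.4995]
```

Call:
send_rows(motion=[[0,0,0.2,0,0,0,-0.3],[0,0,0.5,0,0,0,-0.3],[0,0,0.8,0,0,0,-0.3],[0,0,1,0,0,0,-0.3],[0,0,1,0,0,0,-0.3]])

```text
clock: 6.7
ee_pos: [0.504, -0.2559, 0.1695]
tool_rot: [[-0.938, -0.346, 0.008], [-0.346, 0.938, -0.002], [-0.006, -0.005, -1.0]]
contact_force: [1.1, -0.1, -2.8]
grip_width: 0.0439
grip_force: 30.0
```

Call:
send_rows(motion=[[0.2,0.2,0.3,0,0,-0.03,-0.3],[0.4,0.5,0.5,0,0,-0.06,-0.3],[0.7,0.8,0.67,0,0,-0.106,-0.3],[0.88,1,0.67,0,0,-0.106,-0.3],[0.88,1,0.67,0,0,-0.106,-0.3]])

```text
clock: 7.2
ee_pos: [0.6098, -0.1314, 0.2438]
tool_rot: [[-0.982, -0.19, -0.001], [-0.19, 0.982, 0.002], [0.001, 0.002, -1.0]]
contact_force: [-0.4, -0.1, -3.0]
grip_width: 0.0434
grip_force: 30.0
```

Call:
send_rows(motion=[[0.3,0.3,0,0,0,0,-0.3],[0.6,0.6,0,0,0,0,-0.3],[0.87,1,0,0,0,0,-0.3],[0.87,1,0,0,0,0,-0.3],[0.87,1,0,0,0,0,-0.3],[0.87,1,0,0,0,0,-0.3]])

```text
clock: 7.8
ee_pos: [0.7107, -0.0159, 0.2444]
tool_rot: [[-0.983, -0.185, -0.004], [-0.185, 0.983, -0.001], [0.004, 0.0, -1.0]]
contact_force: [0.7, -0.9, -3.0]
grip_width: 0.0439
grip_force: 30.0
```

```bash
python3 - <<'E'
from h import *
np.set_printoptions(precision=4,suppress=True)
p=wrist("w3.png");s=r.sense();print(s);np.save("w3.npy",np.vstack([p["R"],p["t"]]))
print("ball proj guess",proj(p,np.array([.6408,-.0237,.102])))
print(r.find_in(p,"stand"))
S=r.grab_frame("scene");cv2.imwrite("pics/s3.png",S["frame"][:,:,::-1])
E
```

```text
{'clock': 7.85, 'qpos': array([ 11.6696,  30.0885,  16.7094,  -0.0042, -76.7794, -91.0379]), 'joint_velocities': array([-0.5474, -1.1163,  0.411 ,  0.1307, -0.0384, -0.074 ]), 'joint_efforts': array([  0.6742, -48.0755,  20.8258,   4.8107,  -0.0352,   0.002 ]), 'ee_pos': array([ 0.7107, -0.0164,  0.2453]), 'tool_rot': array([[-0.9828, -0.1845, -0.0027],
       [-0.1845,  0.9828, -0.0005],
       [ 0.0028,  0.    , -1.    ]]), 'contact_force': array([-0.35  , -1.4395, -2.7704]), 'moment': array([-0.0168, -0.1522,  0.0114]), 'grip_force': 29.98686724109575, 'grip_width': 0.04375245744823934}
ball proj guess [324.6926 150.0643]
[{'uv': [321.3, 119.7], 'score': 0.87}]
```

View pics/w3.png

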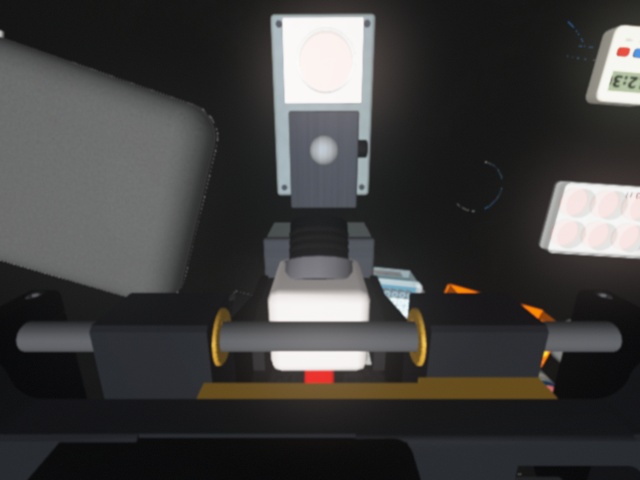

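The wrist view shows the ball at (323.5,150), against a predicted (324.7,150), and the stand is aligned with the gripper. I'll move above the ball and measure after settling.

Call:
send_rows(motion=[[-0.2,-0.02,0,0,0,0,-0.3],[-0.4,-0.05,0,0,0,0,-0.3],[-0.58,-0.07,0,0,0,0,-0.3],[-0.58,-0.07,0,0,0,0,-0.3],[-0.58,-0.07,0,0,0,0,-0.3],[-0.58,-0.07,-0.2,0,0,0,-0.3],[-0.58,-0.07,-0.4,0,0,0,-0.3],[-0.58,-0.07,-0.5,0,0,0,-0.3],[-0.58,-0.07,-0.5,0,0,0,-0.3],[-0.58,-0.07,-0.5,0,0,0,-0.3],[-0.58,-0.07,-0.5,0,0,0,-0.3],[-0.58,-0.07,-0.5,0,0,0,-0.3]])

```text
clock: 9.15
ee_pos: [0.643, -0.0234, 0.1879]
tool_rot: [[-0.983, -0.186, 0.003], [-0.186, 0.983, 0.0], [-0.003, -0.0, -1.0]]
contact_force: [0.4, -0.7, -2.8]
grip_width: 0.0439
grip_force: 30.0
```

```bash
python3 - <<'E'
from h import *
np.set_printoptions(precision=4,suppress=True)
I=cv2.imread("pics/w3.png");W=np.load("w3.npy");p=dict(R=W[:3],t=W[3],fx=330.406,fy=330.406,cx=318.586,cy=239.172)
g=cv2.cvtColor(I,cv2.COLOR_BGR2GRAY)[125:178,295:352];m=(g>110).astype(np.uint8)
n,l,s,c=cv2.connectedComponentsWithStats(m);k=1+s[1:,4].argmax();uv=c[k]+[295,125];print(s[k],uv,atz(p,uv,.102))
E
python3 - <<'E'
from h import *
np.set_printoptions(precision=4,suppress=True)
e=[]
for i in range(3):
    s=r.sense();e.append(s["ee_pos"]);P=r.grab_frame("scene")
print(np.array(e),s["contact_force"],s["clock"]);I=P["frame"][:,:,::-1]
cv2.imwrite("pics/s4.png",cv2.resize(I[140:260,230:380],(750,600),interpolation=cv2.INTER_CUBIC))
R=s["tool_rot"];o=np.mean(e,0)+R@[.0006,0,0]-[0,0,.0461];print("origin",o,"px",proj(P,o),"ball px",proj(P,np.array([.6408,-.0248,.102])))
E
```

```text
[ 15  10  28  30 661] [323.4039 149.475 ] [ 0.6405 -0.0249  0.102 ]
[[ 0.643  -0.0234  0.1879]
 [ 0.6428 -0.0234  0.1877]
 [ 0.6426 -0.0234  0.1875]] [-0.1324  0.7041 -4.1292] 9.25
origin [ 0.6422 -0.0235  0.1416] px [292.2467 181.3485] ball px [293.3223 198.6499]
```

View pics/s4.png

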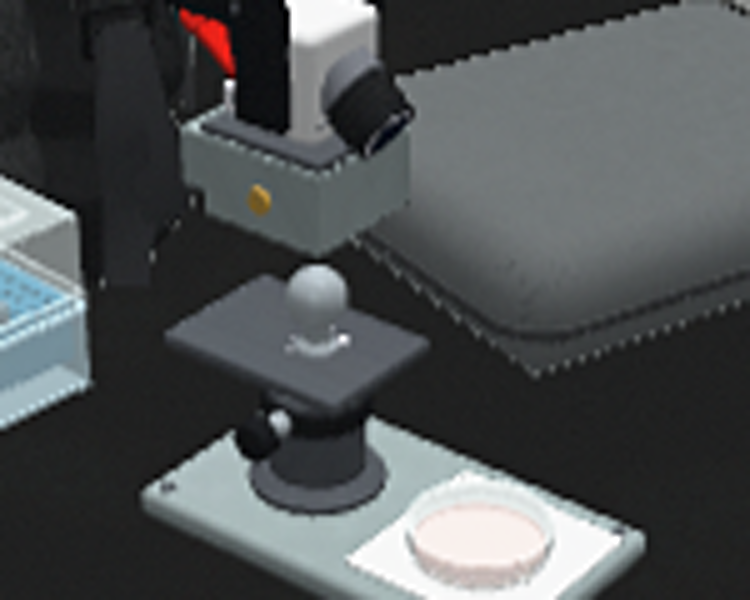

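The camera hangs square above the ball: ball at (318,292) in the crop, foot underside corner near (320,255). I'll correct by about 1.5 mm and descend in guarded steps.

Call:
send_rows(motion=[[-0.013,-0.011,-0.06,0,0,0,-0.3],[-0.013,-0.011,-0.12,0,0,0,-0.3],[-0.013,-0.011,-0.17,0,0,0,-0.3],[-0.013,-0.011,-0.2,0,0,0,-0.3],[-0.013,-0.011,-0.2,0,0,0,-0.3],[-0.013,-0.011,-0.2,0,0,0,-0.3],[-0.013,-0.011,-0.2,0,0,0,-0.3]])

```text
clock: 10.0
ee_pos: [0.641, -0.0247, 0.1629]
tool_rot: [[-0.983, -0.186, 0.001], [-0.186, 0.983, 0.0], [-0.001, -0.0, -1.0]]
contact_force: [0.4, -0.5, -3.4]
grip_width: 0.0439
grip_force: 30.0
```

Call:
send_rows(motion=[[0,0,-0.02,0,0,0,-0.3],[0,0,-0.03,0,0,0,-0.3],[0,0,-0.04,0,0,0,-0.3],[0,0,-0.05,0,0,0,-0.3],[0,0,-0.05,0,0,0,-0.3]])

```text
clock: 10.5
ee_pos: [0.6405, -0.0248, 0.1563]
tool_rot: [[-0.983, -0.186, -0.0], [-0.186, 0.983, -0.0], [0.0, 0.0, -1.0]]
contact_force: [0.1, 0.1, -3.0]
grip_width: 0.0438
grip_force: 30.0
```

Call:
send_rows(motion=[[0,0,-0.01,0,0,0,-0.3],[0,0,-0.02,0,0,0,-0.3],[0,0,-0.03,0,0,0,-0.3],[0,0,-0.03,0,0,0,-0.3]])

```text
clock: 10.9
ee_pos: [0.6405, -0.0248, 0.1527]
tool_rot: [[-0.983, -0.186, -0.0], [-0.186, 0.983, -0.0], [0.0, 0.0, -1.0]]
contact_force: [0.2, -0.0, -3.5]
grip_width: 0.0439
grip_force: 30.0
```

Call:
send_rows(motion=[[0.006,0,-0.01,0,0,0,-0.3],[0.006,0,-0.02,0,0,0,-0.3],[0.006,0,-0.03,0,0,0,-0.3],[0.006,0,-0.03,0,0,0,-0.3]])

```text
clock: 11.3
ee_pos: [0.6412, -0.0248, 0.1491]
tool_rot: [[-0.983, -0.186, -0.001], [-0.186, 0.983, 0.0], [0.0, 0.0, -1.0]]
contact_force: [-0.2, 0.7, -3.5]
grip_width: 0.0437
grip_force: 30.0
```

Call:
send_rows(motion=[[0,0,-0.01,0,0,0,-0.3],[0,0,-0.02,0,0,0,-0.3],[0,0,-0.03,0,0,0,-0.3],[0,0,-0.03,0,0,0,-0.3]])

```text
clock: 11.7
ee_pos: [0.6411, -0.0248, 0.1454]
tool_rot: [[-0.983, -0.186, -0.001], [-0.186, 0.983, 0.0], [0.001, 0.0, -1.0]]
contact_force: [-0.4, 0.9, -3.9]
grip_width: 0.0438
grip_force: 30.0
```

Call:
send_rows(motion=[[0,0,-0.01,0,0,0,-0.3],[0,0,-0.02,0,0,0,-0.3],[0,0,-0.03,0,0,0,-0.3],[0,0,-0.03,0,0,0,-0.3]])

```text
clock: 12.1
ee_pos: [0.6412, -0.0247, 0.1418]
tool_rot: [[-0.983, -0.186, -0.001], [-0.186, 0.983, 0.0], [0.001, 0.0, -1.0]]
contact_force: [-1.5, -0.7, -2.6]
grip_width: 0.0435
grip_force: 30.0
```

Call:
send_rows(motion=[[0,0,-0.01,0,0,0,-0.3],[0,0,-0.02,0,0,0,-0.3],[0,0,-0.02,0,0,0,-0.3],[0,0,-0.02,0,0,0,-0.3]])

```text
clock: 12.5
ee_pos: [0.6414, -0.0246, 0.1405]
tool_rot: [[-0.983, -0.186, 0.0], [-0.186, 0.983, 0.0], [-0.0, 0.0, -1.0]]
contact_force: [-4.8, 2.1, 4.6]
grip_width: 0.0439
grip_force: 30.0
```

Call:
send_rows(motion=[[0,0,-0.01,0,0,0,-0.3],[0,0,-0.02,0,0,0,-0.3],[0,0,-0.02,0,0,0,-0.3],[0,0,-0.02,0,0,0,-0.3]])

```text
clock: 12.9
ee_pos: [0.6415, -0.0245, 0.1397]
tool_rot: [[-0.982, -0.186, 0.001], [-0.186, 0.982, -0.0], [-0.001, -0.0, -1.0]]
contact_force: [-6.5, 2.4, 9.9]
grip_width: 0.0439
grip_force: 30.0
```

Call:
send_rows(motion=[[-0.004,0.002,0,0,0,0,-0.3],[-0.008,0.003,0,0,0,0,-0.3],[-0.008,0.003,0,0,0,0,-0.3],[-0.008,0.003,0,0,0,0,-0.3]])

```text
clock: 13.3
ee_pos: [0.6414, -0.0244, 0.1397]
tool_rot: [[-0.982, -0.186, 0.003], [-0.186, 0.982, -0.0], [-0.003, -0.001, -1.0]]
contact_force: [-4.4, 2.3, 8.0]
grip_width: 0.0437
grip_force: 30.0
```

Call:
send_rows(motion=[[-0.005,0.004,0,0,0,0,-0.3],[-0.01,0.007,0,0,0,0,-0.3],[-0.012,0.007,0,0,0,0,-0.3],[-0.012,0.007,0,0,0,0,-0.3]])

```text
clock: 13.7
ee_pos: [0.6411, -0.0242, 0.1397]
tool_rot: [[-0.982, -0.186, 0.006], [-0.186, 0.982, -0.001], [-0.006, -0.002, -1.0]]
contact_force: [-1.5, -0.4, 5.8]
grip_width: 0.0438
grip_force: 30.0
```

```bash
python3 - <<'E'
from h import *
np.set_printoptions(precision=4,suppress=True)
s=r.sense();print(s["ee_pos"],s["tool_rot"],s["contact_force"],s["moment"])
P=r.grab_frame("scene");I=P["frame"][:,:,::-1]
cv2.imwrite("pics/s5.png",cv2.resize(I[140:260,230:380],(750,600),interpolation=cv2.INTER_CUBIC))
E
```

```text
[ 0.6411 -0.0242  0.1397] [[-0.9824 -0.1865  0.0058]
 [-0.1865  0.9825 -0.0012]
 [-0.0055 -0.0022 -1.    ]] [-1.5403 -0.4007  5.8225] [-0.036   0.6053  0.0716]
```

View pics/s5.png

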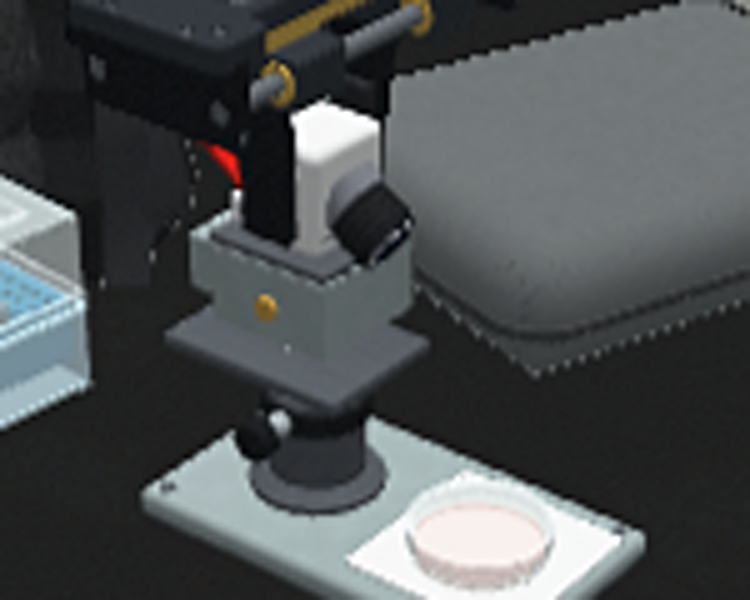

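The socket is over the ball and the foot is square above the plate, with roughly 10–14 mm left to go. I'll keep pushing down with guarded steps.

Call:
send_rows(motion=[[-0.003,0,-0.01,0,0,0,-0.3],[-0.003,0,-0.02,0,0,0,-0.3],[-0.003,0,-0.02,0,0,0,-0.3]])

```text
clock: 14.05
ee_pos: [0.6411, -0.0242, 0.1387]
tool_rot: [[-0.982, -0.187, 0.007], [-0.187, 0.982, -0.002], [-0.007, -0.003, -1.0]]
contact_force: [-3.5, -0.4, 10.8]
grip_width: 0.0439
grip_force: 30.0
```

Call:
send_rows(motion=[[0,0,-0.01,0,0,0,-0.3],[0,0,-0.01,0,0,0,-0.3],[0,0,-0.01,0,0,0,-0.3]])

```text
clock: 14.35
ee_pos: [0.6412, -0.0242, 0.1378]
tool_rot: [[-0.982, -0.187, 0.007], [-0.187, 0.982, -0.002], [-0.007, -0.003, -1.0]]
contact_force: [-3.4, 0.1, 11.8]
grip_width: 0.0438
grip_force: 30.0
```

Call:
send_rows(motion=[[-0.004,0,-0.005,0,0,0,-0.3],[-0.005,0,-0.01,0,0,0,-0.3],[-0.005,0,-0.01,0,0,0,-0.3]], force=50)

```text
clock: 14.65
ee_pos: [0.6408, -0.024, 0.1353]
tool_rot: [[-0.982, -0.186, 0.008], [-0.186, 0.982, -0.001], [-0.008, -0.002, -1.0]]
contact_force: [-0.4, -0.2, 4.3]
grip_width: 0.0435
grip_force: 50.0
```

Call:
send_rows(motion=[[-0.004,0,-0.005,0,0,0,-0.3],[-0.005,0,-0.01,0,0,0,-0.3],[-0.005,0,-0.01,0,0,0,-0.3]])

```text
clock: 14.95
ee_pos: [0.6398, -0.0235, 0.1316]
tool_rot: [[-0.983, -0.186, 0.005], [-0.186, 0.983, 0.0], [-0.005, -0.001, -1.0]]
contact_force: [6.1, -0.1, 0.1]
grip_width: 0.0435
grip_force: 50.0
```

Call:
send_rows(motion=[[0.01,-0.003,0,0,0,0,-0.3],[0.015,-0.004,0,0,0,0,-0.3],[0.015,-0.004,0,0,0,0,-0.3]])

```text
clock: 15.25
ee_pos: [0.64, -0.0239, 0.1314]
tool_rot: [[-0.983, -0.186, 0.001], [-0.186, 0.983, 0.0], [-0.001, -0.0, -1.0]]
contact_force: [5.4, 0.1, -0.2]
grip_width: 0.0433
grip_force: 50.0
```

Call:
send_rows(motion=[[0,0,-0.01,0,0,0,-0.3],[0,0,-0.015,0,0,0,-0.3],[0,0,-0.015,0,0,0,-0.3]])

```text
clock: 15.55
ee_pos: [0.638, -0.0241, 0.1282]
tool_rot: [[-0.983, -0.185, -0.003], [-0.185, 0.983, 0.0], [0.003, 0.001, -1.0]]
contact_force: [3.2, -1.2, -4.0]
grip_width: 0.0437
grip_force: 50.0
```

Call:
send_rows(motion=[[0.01,0,-0.005,0,0,0,-0.3],[0.014,0,-0.01,0,0,0,-0.3],[0.014,0,-0.01,0,0,0,-0.3],[0.014,0,-0.01,0,0,0,-0.3]])

```text
clock: 15.95
ee_pos: [0.6385, -0.0244, 0.1269]
tool_rot: [[-0.983, -0.185, -0.006], [-0.185, 0.983, -0.0], [0.006, 0.001, -1.0]]
contact_force: [-3.1, -0.8, -3.0]
grip_width: 0.0434
grip_force: 50.0
```

Call:
send_rows(motion=[[0,0,-0.005,0,0,0,-0.3],[0,0,-0.01,0,0,0,-0.3],[0,0,-0.01,0,0,0,-0.3],[0,0,-0.01,0,0,0,-0.3]])

```text
clock: 16.35
ee_pos: [0.6397, -0.0241, 0.1259]
tool_rot: [[-0.983, -0.185, -0.003], [-0.185, 0.983, 0.0], [0.003, 0.001, -1.0]]
contact_force: [-3.3, -1.8, -7.0]
grip_width: 0.0436
grip_force: 50.0
```

Call:
send_rows(motion=[[-0.004,0,-0.005,0,0,0,-0.3],[-0.004,0,-0.01,0,0,0,-0.3],[-0.004,0,-0.01,0,0,0,-0.3],[-0.004,0,-0.01,0,0,0,-0.3]])

```text
clock: 16.75
ee_pos: [0.6407, -0.0239, 0.1255]
tool_rot: [[-0.983, -0.185, 0.0], [-0.185, 0.983, 0.0], [-0.0, 0.0, -1.0]]
contact_force: [-2.1, -0.8, -9.0]
grip_width: 0.0437
grip_force: 50.0
```

Call:
send_rows(motion=[[0,0,-0.005,0,0,0,-0.3],[0,0,-0.01,0,0,0,-0.3],[0,0,-0.01,0,0,0,-0.3],[0,0,-0.01,0,0,0,-0.3]])

```text
clock: 17.15
ee_pos: [0.6407, -0.024, 0.1254]
tool_rot: [[-0.983, -0.186, 0.001], [-0.186, 0.983, 0.0], [-0.001, -0.0, -1.0]]
contact_force: [-3.7, -0.1, -3.6]
grip_width: 0.0442
grip_force: 50.0
```

Call:
send_rows(motion=[[0,0,-0.01,0,0,0,-0.3],[0,0,-0.015,0,0,0,-0.3],[0,0,-0.015,0,0,0,-0.3],[0,0,-0.015,0,0,0,-0.3]])

```text
clock: 17.55
ee_pos: [0.6407, -0.024, 0.1253]
tool_rot: [[-0.983, -0.186, 0.002], [-0.186, 0.983, -0.0], [-0.002, -0.001, -1.0]]
contact_force: [-6.9, 1.0, 4.6]
grip_width: 0.0437
grip_force: 50.0
```

```bash
python3 - <<'E'
from h import *
np.set_printoptions(precision=4,suppress=True)
s=r.sense();print(s["ee_pos"],s["contact_force"],s["moment"])
P=r.grab_frame("scene");I=P["frame"][:,:,::-1]
cv2.imwrite("pics/s6.png",cv2.resize(I[140:260,230:380],(750,600),interpolation=cv2.INTER_CUBIC))
E
```

```text
[ 0.6407 -0.024   0.1253] [-6.9212  1.0022  4.5576] [ 0.1963  1.921  -0.1267]
```

View pics/s6.png

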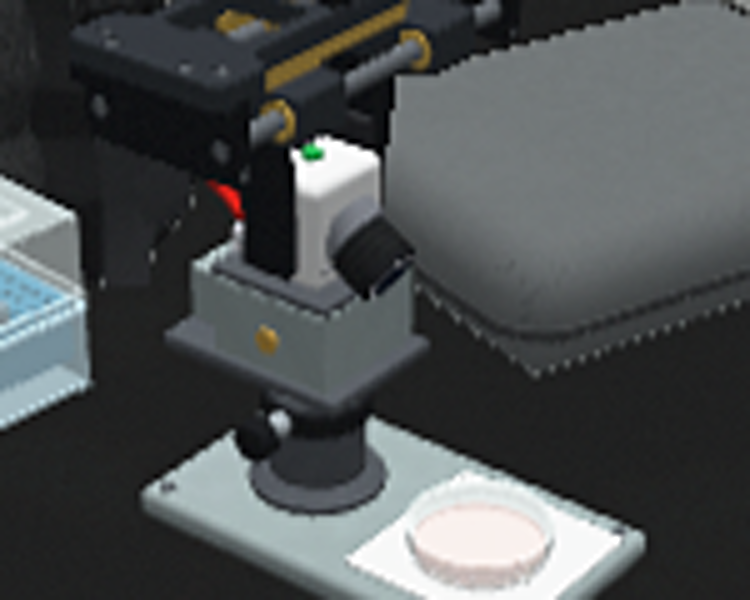

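The foot sits flat on the plate and the green pin is up at (312,152), so the ball is home. I'll release, rise and move over the lever with the fingers shut.

Call:
send_rows(motion=[[0.004,0,0.01,0,0,0,-0.3],[0.004,0,0.012,0,0,0,-0.3],[0.004,0,0.012,0,0,0,0.2],[0.004,0,0.012,0,0,0,0.6],[0.004,0,0.012,0,0,0,0.6],[0.004,0,0.012,0,0,0,0.6],[0.004,0,0.012,0,0,0,0.6],[0.004,0,0.012,0,0,0,0.6]])

```text
clock: 18.4
ee_pos: [0.6412, -0.024, 0.1245]
tool_rot: [[-0.983, -0.186, 0.001], [-0.186, 0.983, 0.0], [-0.001, -0.0, -1.0]]
contact_force: [0.3, -0.3, 0.1]
grip_width: 0.0692
grip_force: 0.0
```

Call:
send_rows(motion=[[0,0,0.1,0,0,0,0.6],[0,0,0.3,0,0,0,0.6],[0,0,0.6,0,0,0,0.6],[0,0,0.83,0,0,0,0.6],[0,0,0.83,0,0,0,0.6],[0.25,0.045,0.83,0,0,0,-1],[0.467,0.088,0.83,0,0,0,-1],[0.467,0.088,0.83,0,0,0,-1],[0.467,0.088,0.83,0,0,0,-1],[0.467,0.088,0.83,0,0,0,-1],[0.467,0.088,0.83,0,0,0,-1],[0.467,0.088,0.83,0,0,0,-1]], force=20)

```text
clock: 19.6
ee_pos: [0.6965, -0.0136, 0.2246]
tool_rot: [[-0.983, -0.186, 0.001], [-0.186, 0.983, 0.0], [-0.001, 0.0, -1.0]]
contact_force: [-0.4, -0.0, -0.4]
grip_width: 0.0214
grip_force: 0.0
```

```bash
python3 - <<'E'
from h import *
np.set_printoptions(precision=4,suppress=True)
p=wrist("w7.png");s=r.sense();print(s["ee_pos"],s["contact_force"],s["grip_width"],s["clock"])
a=np.radians(10.7)
for X in((0,0,.085),(.052,0,.069),(.061,0,.0455)):
    w=np.array([.640+X[0]*np.cos(a)-X[1]*np.sin(a),-.0243+X[0]*np.sin(a),.0792+X[2]]);print(w,proj(p,w))
P=r.grab_frame("top");I=P["frame"][:,:,::-1];S=r.grab_frame("scene")["frame"][:,:,::-1]
b=lambda c:cv2.resize(c,(400,300),interpolation=cv2.INTER_CUBIC)
cv2.imwrite("pics/c7.png",np.vstack([np.hstack([b(S[140:260,230:390]),b(I[110:230,260:420])]),np.hstack([b(p["frame"][:,:,::-1]),b(p["frame"][180:420,160:480,::-1])])]))
E
```

```text
[ 0.6966 -0.0136  0.2245] [0.2995 0.5198 0.0584] 0.017976539338441896 19.65
[ 0.64   -0.0243  0.1642] [318.7813 172.9395]
[ 0.6911 -0.0146  0.1482] [318.716  240.6748]
[ 0.6999 -0.013   0.1247] [318.7143 242.6303]
```

View pics/c7.png

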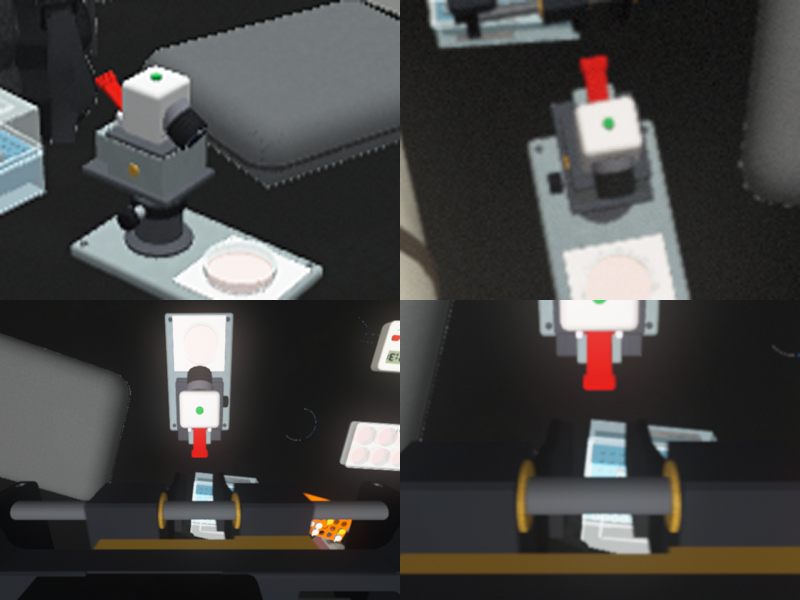

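The pin is up, the camera sits square, and the lever pad is where predicted (row about 244). I'll descend on the lever.

Call:
send_rows(motion=[[0,0,-0.15,0,0,0,-1],[0,0,-0.3,0,0,0,-1],[0,0,-0.42,0,0,0,-1],[0,0,-0.46,0,0,0,-1],[0,0,-0.5,0,0,0,-1],[0,0,-0.53,0,0,0,-1],[0,0,-0.55,0,0,0,-1]])

```text
clock: 20.45
ee_pos: [0.6973, -0.0135, 0.1583]
tool_rot: [[-0.983, -0.186, 0.001], [-0.186, 0.983, 0.0], [-0.001, -0.0, -1.0]]
contact_force: [-1.0, 1.0, -0.1]
grip_width: 0.0008
grip_force: 0.0
```

Call:
send_rows(motion=[[0,0,-0.03,0,0,0,-1],[0.005,0,-0.06,0,0,0,-1],[0.01,0,-0.09,0,0,0,-1],[0.01,0,-0.1,0,0,0,-1]])

```text
clock: 20.85
ee_pos: [0.7004, -0.013, 0.1478]
tool_rot: [[-0.982, -0.186, 0.006], [-0.186, 0.982, 0.0], [-0.006, -0.001, -1.0]]
contact_force: [2.0, 1.4, 5.9]
grip_width: 0.0009
grip_force: 2.8
```

Call:
send_rows(motion=[[0.003,0,-0.02,0,0,0,-1],[0.006,0,-0.04,0,0,0,-1],[0.01,0.002,-0.06,0,0,0,-1],[0.01,0.002,-0.06,0,0,0,-1]])

```text
clock: 21.25
ee_pos: [0.703, -0.0126, 0.1414]
tool_rot: [[-0.982, -0.187, 0.01], [-0.187, 0.982, 0.001], [-0.01, -0.001, -1.0]]
contact_force: [3.6, 1.7, 4.8]
grip_width: 0.0004
grip_force: 2.5
```

Call:
send_rows(motion=[[-0.005,0,-0.02,0,0,0,-1],[-0.01,0,-0.04,0,0,0,-1],[-0.01,0,-0.06,0,0,0,-1],[-0.01,0,-0.06,0,0,0,-1]])

```text
clock: 21.65
ee_pos: [0.699, -0.0131, 0.1321]
tool_rot: [[-0.983, -0.186, 0.002], [-0.186, 0.983, 0.0], [-0.002, -0.0, -1.0]]
contact_force: [2.8, 0.7, 4.6]
grip_width: 0.0007
grip_force: 1.9
```

Call:
send_rows(motion=[[0,0,-0.02,0,0,0,-1],[0,0,-0.04,0,0,0,-1],[0,0,-0.04,0,0,0,-1]])

```text
clock: 21.95
ee_pos: [0.6988, -0.0132, 0.1283]
tool_rot: [[-0.983, -0.186, 0.002], [-0.186, 0.983, -0.0], [-0.002, -0.001, -1.0]]
contact_force: [1.0, 1.2, 8.5]
grip_width: 0.0006
grip_force: 4.3
```

Call:
send_rows(motion=[[0,0,-0.01,0,0,0,-1],[0,0,-0.02,0,0,0,-1],[0,0,-0.02,0,0,0,-1]])

```text
clock: 22.25
ee_pos: [0.6989, -0.0133, 0.128]
tool_rot: [[-0.982, -0.187, 0.003], [-0.187, 0.982, -0.001], [-0.003, -0.001, -1.0]]
contact_force: [-1.0, 2.1, 15.1]
grip_width: 0.0003
grip_force: 7.4
```

The lever reached a rigid stop at 0.128, the level predicted for closed. I'll back off and check.

Call:
send_rows(motion=[[0,0,0.02,0,0,0,-1],[0,0,0.1,0,0,0,-1],[0,0,0.4,0,0,0,-1],[0,0,0.8,0,0,0,-1],[0,0,0.9,0,0,0,-1],[0,0,0.9,0,0,0,-1],[0,0,0.9,0,0,0,-1],[0,0,0.9,0,0,0,-1]])

```text
clock: 23.05
ee_pos: [0.6965, -0.0134, 0.2293]
tool_rot: [[-0.983, -0.185, -0.006], [-0.185, 0.983, -0.0], [0.006, 0.001, -1.0]]
contact_force: [-0.9, 0.1, -0.4]
grip_width: 0.0004
grip_force: 0.0
```

```bash
python3 - <<'E'
from h import *
S=r.grab_frame("scene")["frame"][:,:,::-1];I=r.grab_frame("top")["frame"][:,:,::-1];w=r.grab_frame("wrist")["frame"][:,:,::-1]
b=lambda c:cv2.resize(c,(400,300),interpolation=cv2.INTER_CUBIC)
cv2.imwrite("pics/c8.png",np.vstack([np.hstack([b(S[160:235,245:345]),b(I[110:230,260:420])]),np.hstack([b(w),b(w[150:390,160:480])])]))
E
```

```text
(no output)
```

View pics/c8.png

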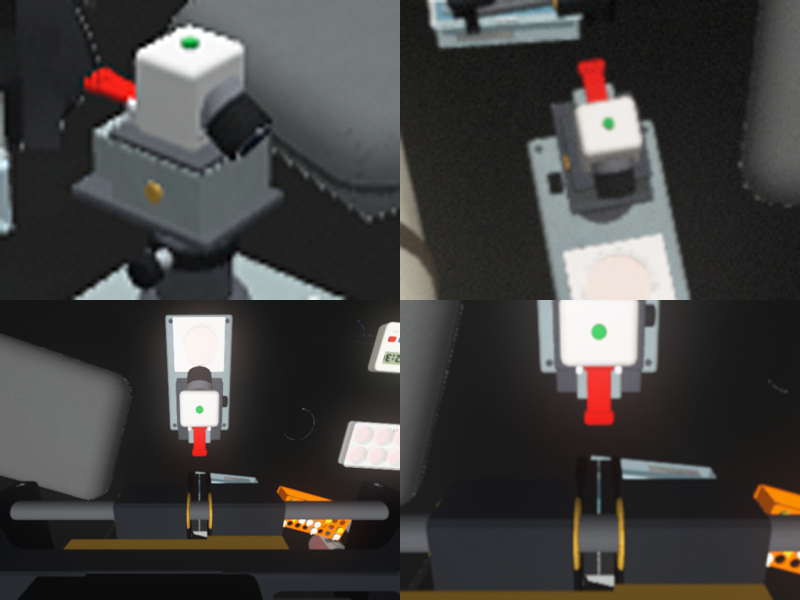

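The lever is level, the pin is up, the dish hasn't moved, and the robot is clear.

```bash
python3 -c "
from bench import r
print(r.finish_job())"
```

```text
the job is handed in; nothing more can be done
None
```

The camera is back on the ball: foot flat on the plate, green pin up, red lever pressed to its stop, gripper clear, dish and timer left alone. I handed the job in at about 23 s; no verdict was returned.

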